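# Lift the leaking battery out of the sorting board with tongs

### The job

One of the three batteries found among the donated glasses has leaked: it is the one with a green crust and a white collar. Pick up the tongs by their two red handle sleeves, close the jaws on that battery, lift it out of its well to at least 20 cm above the table (higher than the cartons around it), and finish there, still gripping the tongs with the battery held steady in their jaws, for it to be bagged. Never touch the leaking battery with the gripper or arm, and leave the two good batteries in their wells and everything else on the table where it is.

Things in the scene. Friction and masses are not known exactly. Their poses are not given: they have to be found in the camera images.
- tongs_grip (a point): Midway between the tongs' two red handle sleeves, half-way up (17 mm above the underside). Tongs lie on their side: x from hinge to jaws, z up, y (to the left arm) is the squeezing line. Sleeves 60 mm long (x), 34 mm tall, 58 mm over the outsides at rest. Squeezed to 42 mm the jaws meet a battery; at 52 mm they are still about 45 mm apart and the tongs can be carried.
- tongs_jaws (a point): Midway between the tongs' black jaw pads, 87 mm ahead of tongs_grip along x, same height and axes. Pads 45 mm long (x), 30 mm tall (15 mm above and below), 57 mm apart inside at rest, 72 mm over the outsides, parallel when 26 mm apart; they move twice as far as the sleeves. The sleeves' underside is 17 mm below this point.
- tongs: The whole tongs, 195 mm long, about 115 g, centre of mass about 90 mm ahead of the origin, which is the foot of the hinge pin at the rear, 85 mm behind tongs_grip; axes as tongs_grip. Sprung open: the sleeves push back with 3.5 N at rest and 5 N on a battery; more grip makes the jaws press, easing it reopens them.
- tong_left: Left (+y) arm of the tongs, origin at the foot of the hinge pin.
- tong_right: Right (-y) arm of the tongs, origin at the foot of the hinge pin.
- leaker_mid (a point): Centre of the leaking battery, half-way up: an upright black cylinder 26 mm in diameter and 50 mm tall, 66 g, with a white collar and a pale green crust on top. Stands in one of the board's three wells, its lower 12 mm inside, centre 33 mm above the table, 38 mm showing above the board.
- leaker: The leaking battery; origin at the centre of its underside, z up its axis.
- cell_a_mid (a point): Centre of a good battery, same size, black with a clean copper collar, in another well.
- cell_b_mid (a point): Centre of the other good battery, same size and look, in the remaining well.
- board: Fixed plywood battery board, 70 mm (x) by 300 mm (y) by 20 mm high; origin at the centre of its underside. Three wells at y = -100, 0 and 100 mm, 31 mm wide, 12 mm deep. Which battery is in which well varies.
- case: Orange hard spectacle case, 65 x 160 x 40 mm, long along y; bystander, origin under its centre.
- spray: Small lens-cleaner bottle, 42 mm wide, 110 mm tall; bystander, origin under its centre.
- glasses_a: Folded black spectacles standing on their lenses, about 18 x 130 x 40 mm, long along y; bystander, origin under the front.
- glasses_b: Folded brown spectacles, same size; bystander.
- mug: White mug, 80 mm wide, 90 mm tall; bystander, origin under its centre.
Things that resemble listed ones, but are neither listed nor needed, are in the scene too. Several things look just like the tongs: the one meant starts farthest to the robot's right. Leave any purple look-alike of the leaker alone.

How it is judged:
On the way, in this order (a step that is already met when the one before it is completed fails the run):
1. the tongs are gripped by both arms and clear of the table, the leaking battery still in its well (contact force between the fingers and tong_left above 1 N and contact force between the fingers and tong_right above 1 N and height (world z) of tongs above 0.01 m and distance of leaker_mid from where it was at the start of the episode below 0.008 m), for 0.1 s.
2. both jaws of the gripped tongs press on the leaking battery (contact force between the fingers and tong_left above 1 N and contact force between the fingers and tong_right above 1 N and contact force between each of tong_left, tong_right and leaker above 0.5 N), for 0.1 s.
At the end, for the whole second after the job is handed in: For a second: gripper on both tong arms (over 1 N), both jaws on the leaking battery (over 0.5 N), its centre over 190 mm up, the tongs' hinge over 150 mm (above all else there), still (30 mm/s, 0.3 rad/s), untouched by gripper or arm; good batteries moved under 12 mm, bystanders under 30 mm (all of step 2 and height (world z) of leaker_mid above 0.19 m and height (world z) of tongs above 0.15 m and linear speed of leaker below 0.03 m/s and angular speed of leaker below 0.3 rad/s and contact force between each of the fingers, the arm and leaker below 0.2 N and distance of each of cell_a_mid, cell_b_mid from where it was at the start of the episode below 0.012 m and distance of each of case, spray, glasses_a, glasses_b, mug from where it was at the start of the episode below 0.03 m); the arm keeps its last pose, push and grip.
It fails at once if the gripper or arm touches the leaking battery (contact force between any of the fingers, the arm and leaker above 0.5 N).
It fails at once if a good battery is knocked or taken out of its well (distance of any of cell_a_mid, cell_b_mid from where it was at the start of the episode above 0.012 m).
It fails at once if a bystander is pushed away (distance of any of case, spray, glasses_a, glasses_b, mug from where it was at the start of the episode above 0.03 m).
It also fails if it takes over 35 s, if anything falls off the work surface, if the arm or the gripper's body presses on something with over 40 N, if the wrist force passes 120 N, or if a joint passes its speed limit or range.

### The arm

A 7-joint arm with a two-finger parallel gripper is mounted at the origin on the work surface. World frame = base frame: x ahead of the robot, y to its left, z up, the work surface at z = 0. Lengths are in m, angles in rad, forces in N, time in s.
With the tool pointing down it reaches from about 0.425 to 0.875 m from the base axis. Payload 4.7 kg.
Tool frame: the origin (TCP) lies midway between the tips of the shut fingers; the grasp point (between the pads) lies 19 mm behind it; x points along the fingers, z is the direction in which the jaws open and shut, and the axes are right-handed (so a half turn about x gives the same grasp; the last joint's range is limited). The gripper opens to 87 mm and grips with 3 to 60 N. Pads are 19 mm wide; open, the fingers measure 117 mm over their backs; the gripper's body (75 mm by 190 mm) begins 51 mm behind the grasp point.
Start: joints at [1.217, 0.321, -0.07, 1.45, 0.023, 1.371, -0.057], TCP at [0.234, -0.607, 0.223] pointing down, gripper open.
Joint ranges: [-2.86, 2.86], [-0.3, 2.09], [-1.38, 1.24], [0.06, 2.45], [-1.56, 4.7], [0.09, 2.05], [-2.69, 2.69]. Speed limits (rad/s): [2.57, 2.57, 3.14, 3.14, 3.14, 3.14, 3.14].

### API

Orientations are given as a rotation vector (axis times angle).
In Python, from bench import ctrl, vision, close_job gives the robot as it stands. The module is installed in compiled form; this text tells all that it offers.
- The arm moves only by the tool servo_tool, never from a script. Its argument "commands" is a list that holds one entry, the list of rows, each a list of 7 numbers: the turn, a rotation vector about the tool's x, y, z in degrees, then the shift along the tool's x, y, z in mm, then the finger opening in mm, from 0 to 87. In form: [[[wx, wy, wz, x, y, z, grip], ...]]. A call has 1 to 5 rows; each row is the pose to reach, as a shift and turn from the pose commanded when the call began, along the tool's axes at that moment; what a row does not reach only later rows make up. A row lasts 1/8 s, in which the tool goes at most 62.5 mm and 10.7 degrees, less where a joint would pass 70% of its speed; a pose out of reach is approached as far as the arm can. A call with a gripper value outside its range is refused whole. The fingers move at their own pace and stop on an object; "newtons" is the grip in N (left out, the last holds). Time passes only in rows, so rows that repeat a pose let the fingers close. It gives the time, the measured TCP pose, the force and the opening at its end, in the units of the state.
- ctrl.get_state(): the state, without advancing time (a new reading comes with each control period).
- vision.get_image(name): name is "scene" or "top" or "wrist"; returns the picture (420x560x3 uint8, red, green, blue); there is no depth.
- vision.camera_info(name): a dict with "fov_y" (degrees; the focal length in pixels is half the picture's height over the tangent of half this angle, whatever the lens; pixels are square), "cx", "cy" (the principal point, pixels), "pose" (4x4, takes a point from camera to world coordinates). Camera axes: x right, y down, z forward; pixel columns grow to the right and rows downward; lengths in m; the calibration is good to about 2 mm. A picture is of the moment at which its call begins: read the wrist's pose just before it. camera_info takes no time and is no camera call; for the wrist camera it gives the pose at the moment of the call.
- close_job(): hands the job in, once; it reports no verdict.
The state is a dict: "time": time; "joint_positions": joint angles; "qd": joint speeds; "joint_torque": joint torques, N m; "position": TCP position; "tool_rot": TCP orientation; "ft_force": force on the tool from outside, world axes, zero at the start; "torque": the same for the moment, N m; "grip_width": opening from 0.0 (shut) to 1.0 (fully open).
Only numpy, scipy, OpenCV 4.12 (cv2) and the standard library are available. Lean on these libraries where they do the work, as an engineer would, in place of code of your own. Each camera call takes 0.05 s, during which the arm holds its last target. There are 200 camera calls.

## Working session

There is one attempt and no reset: what is moved stays moved. The work goes in short steps, Python scripts to look and compute and a tool call to move; the robot and the scene stay as the last step left them, time stands still between calls to the robot, and variables do not carry over. Pictures are saved under pics/ and viewed, about 8 in all and at most 12, crops included, and the job is handed in when it is done.

Besides the shell and the picture viewer there is one more tool, called after "Request:" by a JSON object that holds its "op" and its "data", one argument or row to a line. servo_tool: Moves the arm, as the interface text tells. Its arguments: {"type":"object","properties":{"commands":{"type":"array"},"newtons":{"type":"number"}},"required":["commands"]}

```bash
mkdir -p pics
cat > h.py <<'E'
import numpy as np, cv2, pickle
from bench import ctrl, vision
from scipy.spatial.transform import Rotation as R
def snap(n,f):
    i=vision.camera_info(n); im=vision.get_image(n); cv2.imwrite(f'pics/{f}.png',im[:,:,::-1]); pickle.dump(i,open(f'pics/{f}.pkl','wb')); return im,i
def ray(i,u,v):
    f=210/np.tan(np.radians(i['fov_y'])/2); P=np.array(i['pose']); d=P[:3,:3]@np.array([(u-i['cx'])/f,(v-i['cy'])/f,1]); return P[:3,3],d/np.linalg.norm(d)
def onz(i,u,v,z):
    o,d=ray(i,u,v); return o+d*(z-o[2])/d[2]
def tri(obs):
    A=np.zeros((3,3));b=np.zeros(3)
    for i,u,v in obs:
        o,d=ray(i,u,v);M=np.eye(3)-np.outer(d,d);A+=M;b+=M@o
    x=np.linalg.solve(A,b); return x,[np.linalg.norm(np.cross(x-ray(i,u,v)[0],ray(i,u,v)[1])) for i,u,v in obs]
def proj(i,p):
    f=210/np.tan(np.radians(i['fov_y'])/2); P=np.array(i['pose']); c=P[:3,:3].T@(np.array(p)-P[:3,3]); return c[0]/c[2]*f+i['cx'],c[1]/c[2]*f+i['cy']
def ld(f): return pickle.load(open(f'pics/{f}.pkl','rb'))
E
python3 - <<'E'
from h import *
s=ctrl.get_state(); print(s['time'],s['position'],s['tool_rot'],s['grip_width'])
print(R.from_rotvec(s['tool_rot']).as_matrix().round(3))
ims=[snap(n,n+'0') for n in('scene','top','wrist')]
for im,i in ims: print(i['fov_y'],i['cx'],i['cy'],np.round(i['pose'],3).tolist())
E
```

```text
0.0 [ 0.23346567 -0.60602092  0.22147165] [ 0.93518561  1.3627312  -0.93349602] 0.9997981502786568
[[-0.001  0.933  0.36 ]
 [ 0.002  0.36  -0.933]
 [-1.    -0.    -0.002]]
53.03268336639418 276.89273152075936 209.07324739335905 [[0.625, 0.661, -0.416, 0.875], [0.781, -0.529, 0.332, -0.329], [-0.001, -0.532, -0.847, 0.886], [0.0, 0.0, 0.0, 1.0]]
52.11236512523453 281.84125522364906 210.99700520585498 [[0.015, -0.988, 0.151, 0.321], [-0.999, -0.02, -0.034, 0.023], [0.037, -0.151, -0.988, 1.028], [0.0, 0.0, 0.0, 1.0]]
69.16770542453693 284.3161873986999 209.5783070952115 [[0.36, -0.904, -0.232, 0.296], [-0.933, -0.35, -0.086, -0.582], [-0.003, 0.248, -0.969, 0.384], [0.0, 0.0, 0.0, 1.0]]
```

View pics/top0.png

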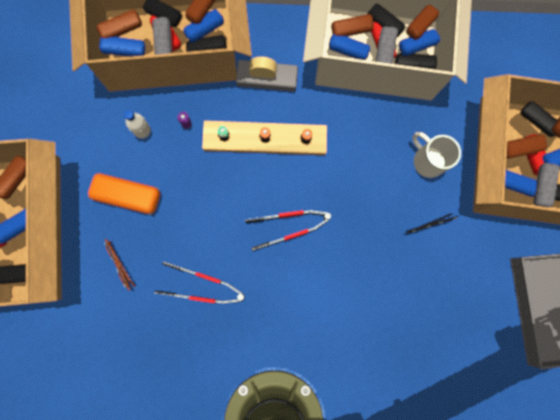

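View pics/scene0.png

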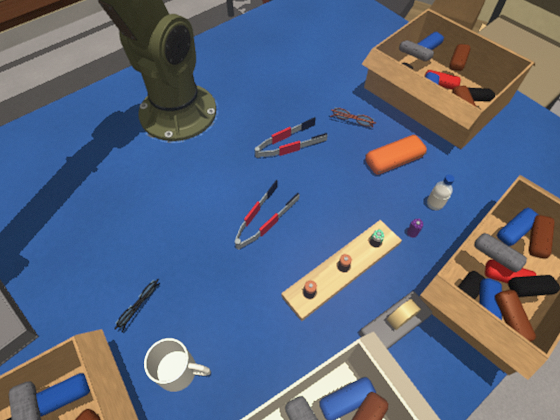

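Top view: there are two tongs, with hinges at (328,216) and (240,297). +y runs to the left, so the one farthest right is (328,216). In the scene view its hinge is at (238,243). There are three batteries: (222,132) green, (265,133) and (307,135) copper. The purple look-alike stands at (184,120), off the board. I'll confirm these in one enlarged crop and measure.

Run:
```python
from h import *
t=cv2.imread('pics/top0.png'); s=cv2.imread('pics/scene0.png')
a=cv2.resize(t[105:265,170:340],None,fx=2.3,fy=2.3,interpolation=3); b=cv2.resize(s[170:330,230:400],None,fx=2.3,fy=2.3,interpolation=3)
cv2.imwrite('pics/crop1.png',np.hstack([a,b]))
for n,im,(x0,y0,x1,y1) in(('top',t,(240,200,340,255)),('scene',s,(230,170,310,255))):
    h=cv2.cvtColor(im,cv2.COLOR_BGR2HSV); m=(((h[:,:,0]<8)|(h[:,:,0]>172))&(h[:,:,1]>150)&(h[:,:,2]>90)).astype(np.uint8)
    k=np.zeros_like(m);k[y0:y1,x0:x1]=m[y0:y1,x0:x1]
    _,_,st,c=cv2.connectedComponentsWithStats(k); print(n,st[1:].tolist(),c[1:].round(1).tolist())
```

```text
top [[279, 211, 24, 7, 89], [285, 230, 23, 10, 77]] [[290.8, 213.7], [296.0, 234.4]]
scene [[245, 202, 15, 23, 122], [260, 214, 18, 22, 141]] [[252.0, 212.7], [268.4, 224.0]]
```

View pics/crop1.png

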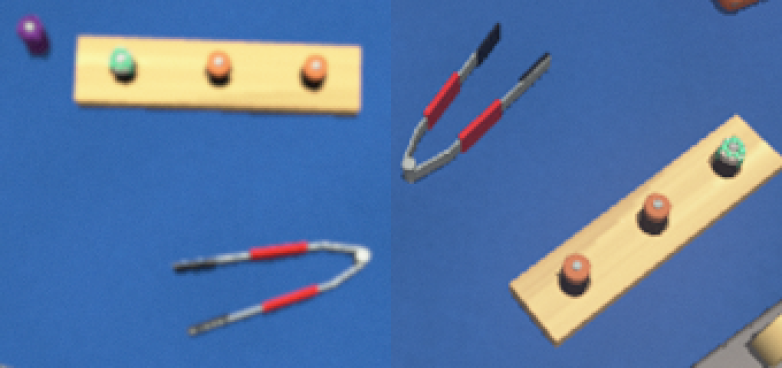

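The crop confirms it. The target tongs have their jaws pointing to +y. The leaker, with its green crust, is in the board's left well at top (223,131) and scene (378,235).

Run:
```python
from h import *
T=ld('top0');S=ld('scene0')
def p(n,a,b):
    x,e=tri([(T,*a),(S,*b)]); print(n,(x*1000).round(1),(np.array(e)*1000).round(1)); return x
A=p('slv+x',(290.8,213.7),(268.4,224)); B=p('slv-x',(296,234.4),(252,212.7))
p('hinge',(170+362/2.3,105+255/2.3),(230+18/2.3,170+163/2.3))
p('leaktop',(170+122/2.3,105+58/2.3),(230+342/2.3,170+146/2.3))
p('c1',(170+219/2.3,105+60/2.3),(230+266/2.3,170+203/2.3))
p('c2',(170+315/2.3,105+64/2.3),(230+185/2.3,170+264/2.3))
m=(A+B)/2; d=(A-B)[:2]; print('mid',m,'dist',np.linalg.norm(d),'sqz ang',np.degrees(np.arctan2(d[1],d[0])))
for n,q in (('board c',[(75,37),(360,47),(360,113),(75,102)]),): 
    Q=np.array([onz(T,170+u/2.3,105+v/2.3,.02) for u,v in q]); print(Q.round(3).tolist(),Q.mean(0))
print('purple',onz(T,184,119,.055),'case',[onz(T,*c,.04).round(3).tolist() for c in((95,175),(160,190),(155,213),(90,200))])
print('mug/box corners',onz(T,85,90,.12),onz(T,250,82,.12),'spray',onz(T,131,115,.1))
```

```text
slv+x [469.4 -32.8  19.5] [0.8 0.8]
slv-x [420.4 -45.1  21.1] [1.3 1.3]
hinge [ 464.8 -118.5   28.6] [1.2 1.2]
leaktop [659.9 131.8  55.6] [2.1 2.1]
c1 [659.1  31.9  57.3] [0.9 0.9]
c2 [657.5 -67.   56.5] [0.4 0.4]
mid [ 0.44491229 -0.03894897  0.02030661] dist 0.05058797266278852 sqz ang 14.16662013704009
[[0.693, 0.184, 0.02], [0.69, -0.119, 0.02], [0.617, -0.119, 0.02], [0.621, 0.181, 0.02]] [0.65535955 0.03205075 0.02      ]
purple [0.68361144 0.22246704 0.055     ] case [[0.548, 0.424, 0.04], [0.515, 0.272, 0.04], [0.461, 0.281, 0.04], [0.488, 0.43, 0.04]]
mug/box corners [0.71973629 0.42809519 0.12      ] [0.74999728 0.06696135 0.12      ] spray [0.67279111 0.33111827 0.1       ]
```

Request:
{"op": "servo_tool", "data": {
  "commands": [
    [[-10,0,0,7,40,-45,87],[-20,0,0,14,80,-90,87],[-30,0,0,21,120,-135,87],[-40,0,0,28,160,-180,87],[-50,0,0,35,200,-225,87]]
  ],
  "newtons": 20
}}

```text
time: 0.78
position: [0.3398, -0.3227, 0.1872]
tool_rot: [0.255, 1.556, -0.255]
ft_force: [1.2, 0.3, 0.2]
grip_width: 1.003
```

```bash
cat >> h.py <<'E'
def rel(target, zang, back=0, verbose=True):
    """tool-frame shift (mm) and turn (deg) from measured pose to TCP target with tool down & tool z at world angle zang"""
    s=ctrl.get_state(); Rm=R.from_rotvec(s['tool_rot']); a=np.radians(zang)
    z=np.array([np.cos(a),np.sin(a),0]); x=np.array([0,0,-1.]); G=R.from_matrix(np.c_[x,np.cross(z,x),z])
    print('t',s['time'],'pos',np.round(s['position'],4),'grip',round(s['grip_width']*87,1),'F',np.round(s['ft_force'],1))
    print('shift',(Rm.inv().apply(np.array(target)-s['position'])*1000).round(1),'turn',np.degrees((Rm.inv()*G).as_rotvec()).round(1),'q',np.round(s['joint_positions'],2))
E
python3 -c "
from h import *
rel([.445,-.039,.15],14.2)"
```

```text
t 0.775 pos [ 0.3398 -0.3227  0.1872] grip 87.2 F [1.2 0.3 0.2]
shift [ 37.2 302.4   9.2] turn [-32.8   0.    0. ] q [ 1.04 -0.03 -0.33  1.92 -0.01  1.25  0.39]
```

Request:
{"op": "servo_tool", "data": {
  "commands": [
    [[-8,0,0,8,60,2,87],[-16,0,0,16,120,4,87],[-24,0,0,24,180,6,87],[-32.8,0,0,31,240,8,87],[-32.8,0,0,37,302,9,87]]
  ]
}}

```text
time: 1.4
position: [0.4461, -0.0404, 0.1504]
tool_rot: [-0.191, 1.562, 0.19]
ft_force: [2.2, -0.8, 0.0]
grip_width: 0.998
```

Request:
{"op": "servo_tool", "data": {
  "commands": [
    [[0,0,0,0,0,0,87],[0,0,0,0,0,0,87]]
  ]
}}

```text
time: 1.65
position: [0.4455, -0.0424, 0.1503]
tool_rot: [-0.191, 1.563, 0.19]
ft_force: [0.0, -0.8, -0.6]
grip_width: 0.999
```

```bash
python3 -c "
from h import *
rel([.445,-.039,.15],14.2)
im,i=snap('wrist','w1')
for p in ([.4694,-.0328,.034],[.4204,-.0451,.034],[.4648,-.1185,.03],[.445-.087*.245,-.039+.087*.97,.032]): print(np.round(proj(i,p),1))"
```

```text
t 1.65 pos [ 0.4455 -0.0424  0.1503] grip 86.9 F [ 0.  -0.8 -0.6]
shift [0.3 3.4 0.3] turn [-0.3 -0.   0. ] q [ 0.73 -0.04 -0.67  2.   -0.03  1.18  0.31]
[312.2 202.5]
[258.3 202.7]
[285.4 280.3]
[285.  105.1]
```

View pics/w1.png

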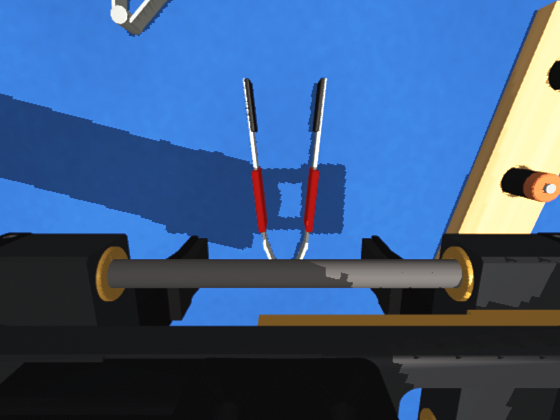

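The wrist view shows the tongs' sleeves at (259,200) and (312,199), which matches the projected positions within 3 px. The next move is to descend.

Request:
{"op": "servo_tool", "data": {
  "commands": [
    [[0,0,0,50,2,0,87],[0,0,0,95,4,0,87],[0,0,0,125,4,0,87],[0,0,0,145,4,0,87],[0,0,0,145,4,0,87]]
  ],
  "newtons": 20
}}

```text
time: 2.33
position: [0.4431, -0.0395, 0.0042]
tool_rot: [-0.187, 1.566, 0.189]
ft_force: [-0.4, -0.3, -0.6]
grip_width: 0.999
```

Request:
{"op": "servo_tool", "data": {
  "commands": [
    [[0,0,0,0,0,0,70],[0,0,0,0,0,0,60],[0,0,0,0,0,0,52],[0,0,0,0,0,0,52],[0,0,0,0,0,0,52]]
  ]
}}

```text
time: 2.95
position: [0.4454, -0.0381, 0.006]
tool_rot: [-0.191, 1.562, 0.19]
ft_force: [-1.3, -0.2, 4.6]
grip_width: 0.61
```

```bash
python3 -c "
from h import *
rel([.445,-.039,.005],14.2)"
```

```text
t 2.95 pos [ 0.4454 -0.0381  0.006 ] grip 53.1 F [-1.3 -0.2  4.6]
shift [ 1.  -0.8 -0.6] turn [-0.3  0.   0. ] q [ 0.68  0.18 -0.68  2.14  0.15  0.86  0.14]
```

Request:
{"op": "servo_tool", "data": {
  "commands": [
    [[0,0,0,0,0,0,51],[0,0,0,-15,0,0,51],[0,0,0,-45,0,0,51],[0,0,0,-80,0,0,51],[0,0,0,-105,0,0,51]]
  ]
}}

```text
time: 3.58
position: [0.4452, -0.0379, 0.1124]
tool_rot: [-0.191, 1.561, 0.19]
ft_force: [-0.7, 0.1, -2.4]
grip_width: 0.583
```

Request:
{"op": "servo_tool", "data": {
  "commands": [
    [[0,0,0,0,0,0,51],[0,0,0,0,0,0,51]]
  ]
}}

```text
time: 3.82
position: [0.4442, -0.0381, 0.1098]
tool_rot: [-0.19, 1.564, 0.19]
ft_force: [-0.1, -0.3, -2.0]
grip_width: 0.588
```

```bash
python3 -c "
from h import *
rel([.572,.131,.12],-90)
snap('wrist','w2')"
```

```text
t 3.825 pos [ 0.4442 -0.0381  0.1098] grip 51.1 F [-0.1 -0.3 -2. ]
shift [-10.3 133.5 164.6] turn [ 1.039e+02 -1.000e-01  1.000e-01] q [ 0.73  0.   -0.7   2.05  0.    1.09  0.27]
```

View pics/w2.png

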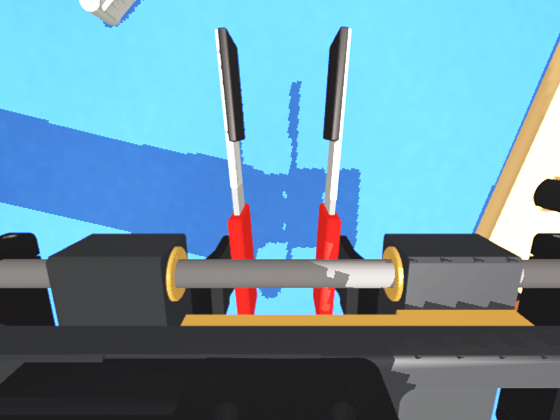

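Request:
{"op": "servo_tool", "data": {
  "commands": [
    [[7,0,0,-5,9,11,51],[14,0,0,-10,18,22,51],[21,0,0,-15,27,33,51],[28,0,0,-20,36,44,51],[35,0,0,-25,45,55,51]]
  ]
}}

```text
time: 4.5
position: [0.4868, 0.0193, 0.1342]
tool_rot: [0.293, 1.554, -0.292]
ft_force: [-0.2, 0.2, -1.1]
grip_width: 0.585
```

```bash
python3 -c "
from h import *
i=ld('w2'); s=np.array([.4442,-.0381])
a=np.radians(104.2); X=np.array([np.cos(a),np.sin(a)]); Y=np.array([-X[1],X[0]])
for u,v in((219,28),(231,32),(243,140),(229,140),(349,28),(337,32),(325,140),(339,140)):
    p=onz(i,u,v,.136)[:2]-s; print(u,v,'x',round(p@X*1000,1),'y',round(p@Y*1000,1))
rel([.572,.131,.135],-90)"
```

```text
219 28 x 108.2 y 26.2
231 32 x 106.7 y 21.5
243 140 x 64.5 y 18.3
229 140 x 64.5 y 24.4
349 28 x 107.9 y -25.8
337 32 x 106.5 y -21.0
325 140 x 64.3 y -17.4
339 140 x 64.2 y -23.5
t 4.5 pos [0.4868 0.0193 0.1342] grip 50.9 F [-0.2  0.2 -1.1]
shift [ -1.  135.1  38.7] turn [68.7 -0.1  0.1] q [ 0.63  0.09 -0.75  1.93  0.06  1.15 -0.52]
```

Request:
{"op": "servo_tool", "data": {
  "commands": [
    [[7,0,0,0,14,4,52],[14,0,0,0,28,8,52],[21,0,0,0,42,12,52],[28,0,0,0,56,16,52],[35,0,0,0,70,20,52]]
  ]
}}

```text
time: 5.12
position: [0.5306, 0.0772, 0.1338]
tool_rot: [0.766, 1.434, -0.768]
ft_force: [-0.4, 0.1, -1.6]
grip_width: 0.596
```

```bash
python3 -c "
from h import *
rel([.555,.131,.135],-90)"
```

```text
t 5.125 pos [0.5306 0.0772 0.1338] grip 51.9 F [-0.4  0.1 -1.6]
shift [ -1.3  50.1 -31.3] turn [33.7 -0.1  0.2] q [ 0.47  0.21 -0.73  1.82  0.15  1.17 -1.3 ]
```

Request:
{"op": "servo_tool", "data": {
  "commands": [
    [[9,0,0,0,13,-8,52],[18,0,0,0,26,-16,52],[27,0,0,0,39,-24,52],[34,0,0,0,50,-31,52],[34,0,0,0,50,-31,52]]
  ]
}}

```text
time: 5.75
position: [0.5548, 0.1317, 0.134]
tool_rot: [1.207, 1.212, -1.21]
ft_force: [0.1, 0.2, -1.8]
grip_width: 0.598
```

Request:
{"op": "servo_tool", "data": {
  "commands": [
    [[0,0,0,0,0,0,52],[0,0,0,0,0,0,52]]
  ]
}}

```text
time: 6.0
position: [0.5554, 0.1296, 0.1351]
tool_rot: [1.21, 1.208, -1.212]
ft_force: [-0.6, 0.5, -1.1]
grip_width: 0.594
```

```bash
python3 -c "
from h import *
rel([.573,.131,.135],-90)
im,i=snap('wrist','w3'); print(proj(i,[.66,.1315,.058]))"
```

```text
t 6.0 pos [0.5554 0.1296 0.1351] grip 51.7 F [-0.6  0.5 -1.1]
shift [ 0.1 17.6 -1.4] turn [-0.1  0.   0. ] q [ 0.31  0.28 -0.67  1.74  0.19  1.18 -1.99]
(np.float64(281.9339002302116), np.float64(77.85962231428721))
```

View pics/w3.png

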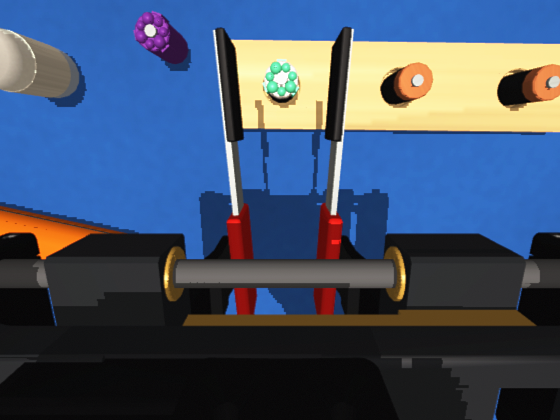

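The battery top is at (282,77), and I predicted (281.9,77.9). The jaws are centred on its line, the good batteries are at (412,82) and (550,85), and purple is at (152,32). Now I'll centre and lower the jaws around the leaker.

Request:
{"op": "servo_tool", "data": {
  "commands": [
    [[0,0,0,0,17,-1,52],[0,0,0,10,17.5,-1,52],[0,0,0,25,17.5,-1,52],[0,0,0,40,17.5,-1,52],[0,0,0,55,17.5,-1,52]]
  ]
}}

```text
time: 6.68
position: [0.5724, 0.1313, 0.079]
tool_rot: [1.21, 1.209, -1.212]
ft_force: [-0.8, 0.4, -1.3]
grip_width: 0.599
```

```bash
python3 -c "
from h import *
rel([.573,.131,.031],-90)"
```

```text
t 6.675 pos [0.5724 0.1313 0.079 ] grip 52.1 F [-0.8  0.4 -1.3]
shift [48.   0.7  0.3] turn [-0.1  0.   0.1] q [ 0.27  0.37 -0.65  1.76  0.25  1.1  -2.03]
```

Request:
{"op": "servo_tool", "data": {
  "commands": [
    [[0,0,0,12,0,0,52],[0,0,0,24,0,0,52],[0,0,0,36,0,0,52],[0,0,0,48,0,0,52],[0,0,0,48,0,0,52]]
  ]
}}

```text
time: 7.3
position: [0.5723, 0.1312, 0.0313]
tool_rot: [1.209, 1.21, -1.213]
ft_force: [-0.7, -0.0, -0.9]
grip_width: 0.597
```

```bash
python3 -c "
from h import *
rel([.573,.131,.031],-90)
im,i=snap('wrist','w4')
cv2.imwrite('pics/w4c.png',cv2.resize(im[0:260,130:450,::-1],None,fx=1.8,fy=1.8))"
```

```text
t 7.3 pos [0.5723 0.1312 0.0313] grip 51.9 F [-0.7 -0.  -0.9]
shift [0.3 0.7 0.2] turn [-0.1  0.   0.1] q [ 0.25  0.43 -0.63  1.79  0.29  1.01 -2.06]
```

View pics/w4c.png

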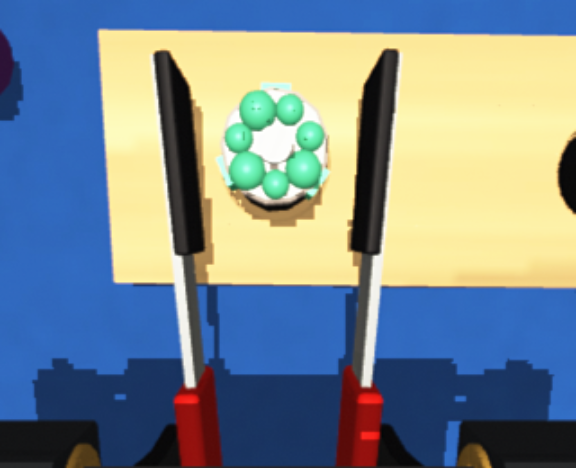

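The leaker at crop (274,145) stands between the pads, which have clear gaps on both sides. Next I'll squeeze.

Request:
{"op": "servo_tool", "data": {
  "commands": [
    [[0,0,0,0,0,0,48],[0,0,0,0,0,0,45],[0,0,0,0,0,0,43],[0,0,0,0,0,0,40],[0,0,0,0,0,0,36]]
  ],
  "newtons": 28
}}

```text
time: 7.98
position: [0.5733, 0.1315, 0.0327]
tool_rot: [1.211, 1.208, -1.211]
ft_force: [0.0, -0.5, -0.7]
grip_width: 0.469
```

Request:
{"op": "servo_tool", "data": {
  "commands": [
    [[0,0,0,0,0,0,34],[0,0,0,0,0,0,34],[0,0,0,0,0,0,34]]
  ]
}}

```text
time: 8.35
position: [0.5733, 0.1315, 0.0326]
tool_rot: [1.211, 1.208, -1.211]
ft_force: [0.7, 0.3, 0.7]
grip_width: 0.473
```

Request:
{"op": "servo_tool", "data": {
  "commands": [
    [[0,0,0,-5,0,0,34],[0,0,0,-12,0,0,34],[0,0,0,-20,0,0,34],[0,0,0,-30,0,0,34],[0,0,0,-30,0,0,34]]
  ]
}}

```text
time: 8.98
position: [0.574, 0.1317, 0.0638]
tool_rot: [1.212, 1.207, -1.209]
ft_force: [-0.2, 0.9, -1.2]
grip_width: 0.474
```

```bash
python3 -c "
from h import *
rel([.573,.131,.26],-90)
im,i=snap('wrist','w5')
s,i=snap('scene','s5')
cv2.imwrite('pics/w5c.png',np.hstack([cv2.resize(im[0:260,150:430,::-1],(420,390)),cv2.resize(s[150:300,270:410,::-1],(364,390))]))"
```

```text
t 8.975 pos [0.574  0.1317 0.0638] grip 41.2 F [-0.2  0.9 -1.2]
shift [-196.2   -0.6    0.7] turn [-0.1 -0.  -0.1] q [ 0.27  0.39 -0.64  1.77  0.27  1.07 -2.04]
```

View pics/w5c.png

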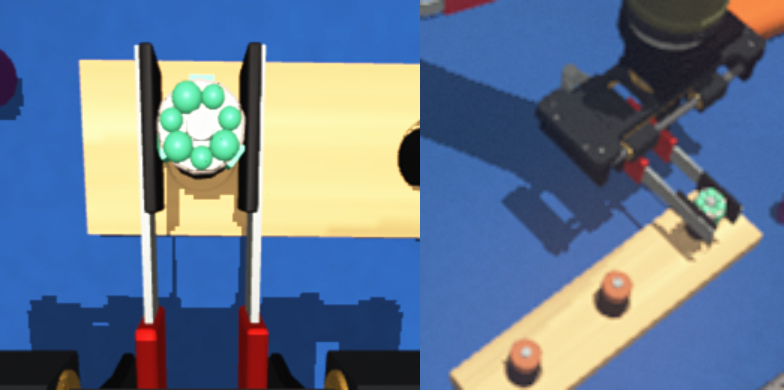

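The leaker is in the jaws, upright and rising, and the good batteries are still in their wells. I'll keep lifting.

Request:
{"op": "servo_tool", "data": {
  "commands": [
    [[0,0,0,-12,0,0,34],[0,0,0,-30,0,0,34],[0,0,0,-52,0,0,34],[0,0,0,-76,0,0,34],[0,0,0,-100,0,0,34]]
  ]
}}

```text
time: 9.7
position: [0.5734, 0.1318, 0.1647]
tool_rot: [1.211, 1.207, -1.21]
ft_force: [-0.5, -0.5, -1.5]
grip_width: 0.472
```

Request:
{"op": "servo_tool", "data": {
  "commands": [
    [[0,0,0,-25,0,0,34],[0,0,0,-50,0,0,34],[0,0,0,-72,0,0,34],[0,0,0,-86,0,0,34],[0,0,0,-90,0,0,34]]
  ]
}}

```text
time: 10.32
position: [0.5735, 0.1318, 0.2539]
tool_rot: [1.212, 1.207, -1.209]
ft_force: [1.2, 0.4, -1.7]
grip_width: 0.476
```

Request:
{"op": "servo_tool", "data": {
  "commands": [
    [[0,0,0,0,0,0,34],[0,0,0,0,0,0,34],[0,0,0,0,0,0,34],[0,0,0,0,0,0,34],[0,0,0,0,0,0,34]]
  ]
}}

```text
time: 10.95
position: [0.5731, 0.1315, 0.2524]
tool_rot: [1.211, 1.208, -1.211]
ft_force: [0.7, 0.6, -1.8]
grip_width: 0.475
```

```bash
python3 -c "
from h import *
rel([.573,.131,.26],-90)
im,i=snap('wrist','w6')
s,j=snap('scene','s6')
cv2.imwrite('pics/w6c.png',np.hstack([cv2.resize(im[0:260,150:430,::-1],(360,334)),cv2.resize(s[50:320,210:560,::-1],(433,334))]))"
```

```text
t 10.95 pos [0.5731 0.1315 0.2524] grip 41.3 F [ 0.7  0.6 -1.8]
shift [-7.6 -0.1  0.5] turn [-0.1  0.   0. ] q [ 0.31  0.24 -0.68  1.55  0.15  1.41 -1.96]
```

View pics/w6c.png

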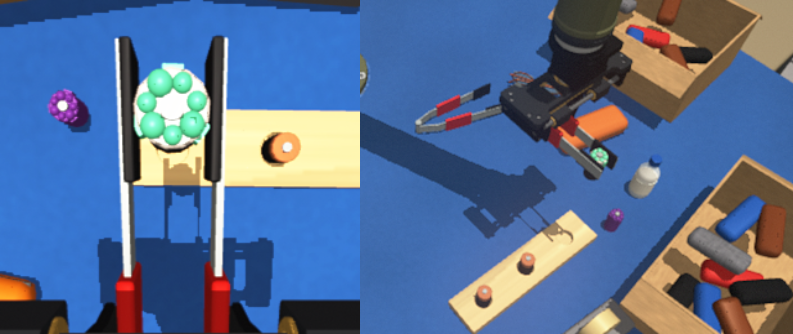

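The battery sits in the jaws as it did just after the grasp, at about 0.25 m, and its well is empty. The copper cells, the purple look-alike, the case and the spray haven't moved. I'm handing in.

```bash
python3 -c "
from bench import close_job
print(close_job())"
```

```text
the job is handed in; nothing more can be done
None
```

The job is handed in: the leaking battery is held in the tongs' jaws about 0.25 m above the table. The run used about 11 s of the 35 s allowed. I viewed 8 pictures.

- **What I did:** I picked up the right-hand tongs by both red sleeves and turned them to face the board. I lowered the open jaws over the green-crusted battery in the left well, squeezed with a 28 N grip and lifted straight up.
- **Tool and grip:** The tool read z = 0.252 m. The gripper opening was steady at 41 mm, close to the stated 42 mm for jaws on a battery.
- **Battery:** It sits the same way in the jaws as in the picture just after the grasp, so I saw no slip. Its height of about 0.25 m comes from the tool height; I did not measure it directly.
- **Rest of the table:** In the last pictures, both good batteries are in their wells and the purple look-alike, case, spray and second tongs look undisturbed. The mug, the black glasses and most of the brown glasses were out of the crops I viewed, but the arm went nowhere near them.

No check failed or disagreed.

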